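Show the apprentice the next joint to make

TASK

Show the apprentice the next job by pointing straight down with the fingertips, a few centimetres above each thing and without touching anything, for two seconds each: first at the top end of the tallest copper pipe, then at the middle of the brass tee that goes on it, then at the gap between the open jaws of the bench vise where they will be clamped. Do not bring the hand down over any of the other pipes or fittings on the way, and do not touch, move or lift anything. Then draw the hand well away, 15 cm or more, from all three and finish.

Things in the scene. Friction and masses are not known exactly. Their poses are not given: they have to be found in the camera images.
- pipe_tall: The tallest of three plain copper pipe lengths standing loose on end on the bench: outside diameter 28 mm, 165 mm high, open at the top, about 120 g, easily knocked over. Origin: centre of its underside, z up the pipe. The three pipes stand in a row farther from the robot than the fittings, at least 60 mm apart (centres), in any order.
- pipe_tall_top (a point): Centre of the open top end of pipe_tall, 165 mm above the bench; z up.
- pipe_mid: The middle copper pipe, 28 mm diameter, 130 mm high; origin at the centre of its underside. Leave alone.
- pipe_short: The shortest copper pipe, 28 mm diameter, 95 mm high; origin at the centre of its underside. Leave alone.
- tee: Brass tee lying on the bench: three arms in a T, each 42 mm long from the centre, 27 mm thick with 35 mm collars at the ends, 35 mm high over all. Origin on the bench under the point where the arms meet; z up, the branch along its x, the straight run along its y. The three fittings lie in a row nearer to the robot than the pipes, at least 80 mm apart (centres), in any order and at any yaw.
- tee_top (a point): Top of the middle of the tee, over the point where its arms meet, 31 mm above the bench; z up.
- elbow: Brass 90 degree elbow lying on the bench: two arms like the tee's, along its x and y, 35 mm high. Origin on the bench under the corner. Leave alone.
- coupling: Straight brass coupling standing on end: a sleeve of 35 mm diameter, 50 mm high, waisted in the middle. Origin: centre of its underside. Leave alone.
- vise: Grey steel bench vise fixed to the bench on the robot's right, 100 mm wide jaws, 152 mm high, about 320 mm long. Origin on the bench under the middle of the jaw gap; x runs along the screw, from the handle (172 mm out to -x) towards the rear (140 mm to +x); y along the jaws.
- vise_gap (a point): Middle of the gap between the open jaws, level with the jaws' top edge, 150 mm above the bench; the gap is 40 mm wide along the vise's x, 100 mm long along its y, and 55 mm deep; z up.
- wrench: Loose steel wrench, 150 mm long, lying flat between the row of fittings and the row of pipes. Leave alone.
- spray_can: Loose spray can, 54 mm diameter, 150 mm high, standing on the robot's left; origin at the centre of its underside. Leave alone.
- cup: White cup without a handle, 72 mm across and 85 mm high, standing beyond the pipes; origin at the centre of its underside. Leave alone.
- valve: Brass valve with a short T-handle, 88 mm long, 75 mm high, standing beyond the pipes; origin at the centre of its underside. Leave alone.

How it is judged:
On the way, in this order (a step that is already met when the one before it is completed fails the run):
1. point at the top end of the tallest pipe: tool within 30 degrees of straight down, TCP within 25 mm sideways and 10 to 85 mm above, for 1.5 s (horizontal distance between the grasp point and pipe_tall_top below 0.025 m and z of the grasp point in the frame of pipe_tall_top between 0.01 and 0.085 m and angle between the grasp point's own z axis and vertical above 2.6 rad), for 1.5 s.
2. point at the middle of the tee: tool within 30 degrees of straight down, TCP within 25 mm sideways and 10 to 85 mm above, for 1.5 s (horizontal distance between the grasp point and tee_top below 0.025 m and z of the grasp point in the frame of tee_top between 0.01 and 0.085 m and angle between the grasp point's own z axis and vertical above 2.6 rad), for 1.5 s.
3. point at the gap between the vise jaws: tool within 30 degrees of straight down, TCP within 25 mm sideways and 10 to 85 mm above, for 1.5 s (horizontal distance between the grasp point and vise_gap below 0.025 m and z of the grasp point in the frame of vise_gap between 0.01 and 0.085 m and angle between the grasp point's own z axis and vertical above 2.6 rad), for 1.5 s.
At the end, for the whole second after the job is handed in: The hand (TCP) is more than 130 mm from the pipe's top, the tee and the vise gap; every loose thing is at rest and upright within 10 mm of where it started (distance between the grasp point and pipe_tall_top above 0.13 m and distance between the grasp point and tee_top above 0.13 m and distance between the grasp point and vise_gap above 0.13 m and distance of each of pipe_tall, pipe_mid, pipe_short, tee, elbow, coupling, wrench, spray_can, cup, valve from where it was at the start of the episode below 0.01 m and linear speed of each of pipe_tall, pipe_mid, pipe_short, tee, elbow, coupling, wrench, spray_can, cup, valve below 0.02 m/s and angle between each of pipe_tall, pipe_mid, pipe_short, tee, elbow, coupling, wrench, spray_can, cup, valve's own z axis and vertical below 0.1 rad); the robot touches nothing.
It fails at once if the robot touches something (contact force between any of the fingers, the arm and anything else above 0.3 N).
It fails at once if a loose thing is moved, knocked or lifted (distance of any of pipe_tall, pipe_mid, pipe_short, tee, elbow, coupling, wrench, spray_can, cup, valve from where it was at the start of the episode above 0.01 m).
It fails at once if the hand comes down over one of the other pipes or fittings (TCP within 25 mm sideways of its origin and less than 75 mm above its top) ((horizontal distance between the grasp point and pipe_mid below 0.025 m and z of the grasp point in the frame of pipe_mid below 0.205 m) or (horizontal distance between the grasp point and pipe_short below 0.025 m and z of the grasp point in the frame of pipe_short below 0.17 m) or (horizontal distance between the grasp point and elbow below 0.025 m and z of the grasp point in the frame of elbow below 0.11 m) or (horizontal distance between the grasp point and coupling below 0.025 m and z of the grasp point in the frame of coupling below 0.125 m)).
It also fails if it takes over 61 s, if anything falls off the work surface, if the arm or the gripper's body presses on something with over 40 N, if the wrist force passes 120 N, or if a joint passes its speed limit or range.

ROBOT

A 6-joint arm with a two-finger parallel gripper is mounted at the origin on the work surface. World frame = base frame: x ahead of the robot, y to its left, z up, the work surface at z = 0. Lengths are in m, angles in rad, forces in N, time in s.
With the tool pointing down it reaches from about 0.3 to 0.875 m from the base axis. Payload 6.4 kg.
Tool frame: the origin (TCP) lies between the finger pads, 19 mm behind the fingertips; this is the grasp point; z points along the fingers, y is the line along which they close (so a half turn about z gives the same grasp; the last joint's range is limited). The gripper opens to 85 mm and grips with 20 to 120 N. Pads are 22 mm wide; open, the fingers measure 114 mm over their backs; the gripper's body (76 mm by 85 mm) begins 54 mm behind the grasp point. The pads swing forward as they close: fully open they stand 13 mm farther back than shut.
Start: joints at [1.029, 0.181, 1.607, -0, 1.354, -0.206], TCP at [0.189, 0.543, 0.25] pointing down, gripper open.
Joint ranges: [-2.99, 2.99], [-0.89, 2.07], [0.3, 2.58], [-1.14, 4.28], [0, 2.63], [-3.12, 3.12]. Speed limits (rad/s): [2.57, 2.57, 3.01, 3.14, 3.14, 3.14].

INTERFACE

Orientations are given as a unit quaternion [w, x, y, z].
In Python, from bench import ctrl gives the robot as it stands.
- The arm moves only by the tool servo_tool, never from a script. Its argument "series" is text: rows parted by semicolons, each of 7 numbers parted by spaces: the gripper command: -1 is fully open, 1 is shut, values between are in proportion, then the shift along the tool's x, y, z in m, then the turn, a rotation vector about the tool's x, y, z in degrees. A call has 1 to 12 rows; each row is the pose to reach, as a shift and turn from the pose commanded when the call began, along the tool's axes at that moment; what a row does not reach only later rows make up. A row lasts 1/12 s, in which the tool goes at most 41.7 mm and 7.16 degrees, less where a joint would pass 70% of its speed; a pose out of reach is approached as far as the arm can. A call with a gripper value outside its range is refused whole. The fingers move at their own pace and stop on an object; the grip force is fixed at half the most. Time passes only in rows, so rows that repeat a pose let the fingers close. It gives the time, the measured TCP pose, the force, the opening and the grip force at its end, in the units of the state.
- ctrl.get_obs(): the state, without advancing time (a new reading comes with each control period).
- ctrl.camera(name): name is "scene" or "top"; returns a dict with "img" (480x640x3 uint8, red, green, blue), "z_map" (480x640 float32, m along the optical axis (not along the pixel's ray), 0 where there is no reading), "fovy" (degrees; the focal length in pixels is half the picture's height over the tangent of half this angle, whatever the lens; pixels are square), "cx", "cy" (the principal point, pixels), "extrinsics" (4x4, takes a point from camera to world coordinates). Camera axes: x right, y down, z forward; pixel columns grow to the right and rows downward; lengths in m; the calibration is good to about 2 mm. A picture is of the moment at which its call begins.
- ctrl.hand_in(): hands the job in; it is judged then, once.
The state is a dict: "time_s": time; "q": joint angles; "dq": joint speeds; "joint_efforts": joint torques, N m; "eef_pos": TCP position; "eef_rot": TCP orientation; "wrist_force": force on the tool from outside, world axes, zero at the start; "torque": the same for the moment, N m; "opening": opening from 0.0 (shut) to 1.0 (fully open); "grasp_force": force on a finger pad.
Only numpy, scipy, OpenCV 4.12 (cv2) and the standard library are available. Lean on these libraries where they do the work, as an engineer would, in place of code of your own. Each camera call takes 0.05 s, during which the arm holds its last target. There are 200 camera calls.

## Working session

There is one attempt and no reset: what is moved stays moved. The work goes in short steps, Python scripts to look and compute and a tool call to move; the robot and the scene stay as the last step left them, time stands still between calls to the robot, and variables do not carry over. Pictures are saved under pics/ and viewed, at most 10 in all, crops included, and the job is handed in when it is done.

Besides the shell and the picture viewer there is one more tool, called by a JSON object that holds its "method" and its "body", one argument or row to a line. servo_tool: Moves the arm, as the interface text tells. Its arguments: {"type":"object","properties":{"series":{"type":"string"}},"required":["series"]}

```bash
mkdir -p pics && python3 - <<'E'
from bench import ctrl
import cv2,numpy as np
for n in("scene","top"):
    c=ctrl.camera(n);cv2.imwrite(f"pics/{n}.png",c["img"][...,::-1]);np.savez(n+".npz",**c)
    print(n,c["fovy"],c["cx"],c["cy"],np.round(c["extrinsics"],3).tolist())
o=ctrl.get_obs();print(o["time_s"],o["eef_pos"],o["eef_rot"],o["opening"])
E
```

```text
scene 45.06104498507922 324.0827539961231 236.54773011490178 [[-0.355, 0.74, -0.572, 1.339], [0.935, 0.286, -0.21, 0.35], [0.009, -0.609, -0.793, 1.118], [0.0, 0.0, 0.0, 1.0]]
top 46.0333877802893 325.1114853225225 246.40611465895327 [[-0.027, -0.978, 0.204, 0.33], [-1.0, 0.028, 0.001, 0.077], [-0.007, -0.204, -0.979, 1.561], [0.0, 0.0, 0.0, 1.0]]
0.1 [0.18920034 0.54247404 0.24918568] [-3.03008456e-04  1.67110998e-01  9.85937766e-01 -7.37473625e-04] 1.0026199186350717
```

View pics/scene.png

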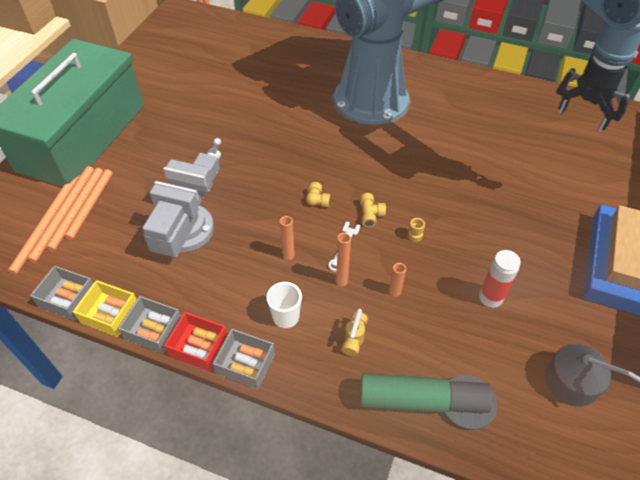

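View pics/top.png

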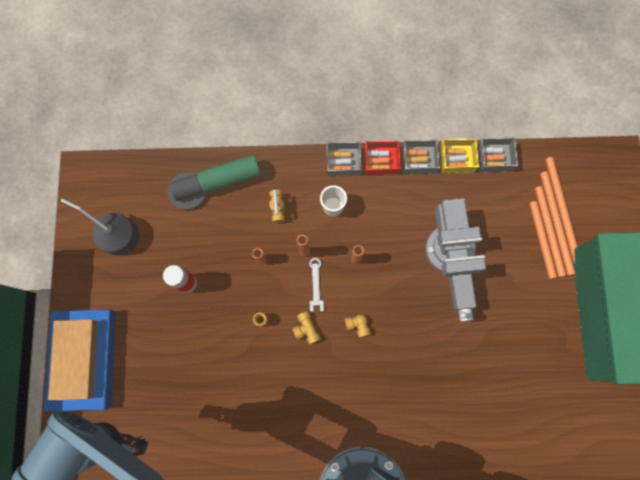

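The scene view shows the pipe tops at about (287,219), (344,238) and (399,267), with the middle one looking tallest. The tee is at (371,210), the elbow at (317,195), the coupling at (417,228) and the vise jaws at about (183,185). In the top view the tall pipe's top is near (303,239), the tee (307,328), the elbow (358,325), the coupling (260,319) and the vise gap (462,250).

```bash
cat > h.py <<'E'
import numpy as np,cv2
def load(n):
    c=dict(np.load(n+".npz"));f=240/np.tan(np.radians(float(c["fovy"]))/2)
    v,u=np.mgrid[:480,:640];r=np.stack([(u-c["cx"])/f,(v-c["cy"])/f,np.ones((480,640))],-1)
    E=c["extrinsics"];z=c["z_map"]
    P=(r*z[...,None])@E[:3,:3].T+E[:3,3];P[z==0]=np.nan
    return c,P,r@E[:3,:3].T,E[:3,3]
def on(R,o,u,v,h):
    d=R[int(round(v)),int(round(u))];return (o+d*(h-o[2])/d[2])[:2]
E
python3 - <<'E'
from h import *
np.set_printoptions(precision=3,suppress=True)
for n in("scene","top"):
    c,P,R,o=load(n);hsv=cv2.cvtColor(c["img"],cv2.COLOR_RGB2HSV)
    H,S,V=[hsv[...,i].astype(int) for i in range(3)]
    W=(P[...,0]>.3)&(P[...,0]<.75)&(P[...,1]<.35)&(P[...,1]>-.5)
    print(n,"table z",np.nanmedian(P[W][:,2]))
    m=W&(P[...,2]>.012)
    k,l,s,ce=cv2.connectedComponentsWithStats(m.astype(np.uint8))
    for i in range(1,k):
        if s[i,4]<40: continue
        q=P[l==i];zt=np.percentile(q[:,2],97);t=q[q[:,2]>zt-.012]
        print(ce[i].round(),s[i,4],"hue",np.median(H[l==i]),"ztop",round(zt,3),"topmid",(t.min(0)+t.max(0))[:2]/2,"ext",np.ptp(t,axis=0)[:2],"all",q.min(0)[:2],q.max(0)[:2])
c,P,R,o=load("top")
print("rays top: pipe",on(R,o,303,239,.165),"tee",on(R,o,307,328,.03),"vise",on(R,o,462,250,.15))
c2,P2,R2,o2=load("scene")
print("rays scene: pipe",on(R2,o2,344,238,.165),"tee",on(R2,o2,371,208,.03),"vise",on(R2,o2,183,183,.15))
for n in("top","scene"):
    c,P,R,o=load(n);m=(abs(P[...,2]-.15)<.006)&(P[...,1]<-.15)&(P[...,0]<.9)&(P[...,1]>-.6)
    k,l,s,ce=cv2.connectedComponentsWithStats(m.astype(np.uint8))
    for i in range(1,k):
        if s[i,4]>15:
            r=cv2.minAreaRect(P[l==i][:,:2].astype(np.float32)*1000);print(n,"jaw",ce[i].round(),s[i,4],r)
im=load("top")[0]["img"][...,::-1];a=cv2.resize(im[180:360,230:500],None,fx=2.9,fy=2.9,interpolation=2)
cv2.imwrite("pics/crop.png",a)
E
```

```text
scene table z 0.0007854457776421686
[182. 205.] 5377 hue 120.0 ztop 0.152 topmid [ 0.606 -0.271] ext [0.118 0.109] all [ 0.43  -0.326] [ 0.749 -0.199]
[317. 195.] 406 hue 19.0 ztop 0.036 topmid [ 0.43  -0.001] ext [0.061 0.067] all [ 0.4   -0.034] [0.461 0.033]
[371. 209.] 531 hue 19.0 ztop 0.037 topmid [0.429 0.137] ext [0.086 0.073] all [0.386 0.099] [0.474 0.175]
[287. 236.] 471 hue 10.0 ztop 0.13 topmid [ 0.615 -0.005] ext [0.032 0.029] all [ 0.599 -0.019] [0.631 0.01 ]
[417. 228.] 271 hue 18.0 ztop 0.053 topmid [0.452 0.26 ] ext [0.036 0.034] all [0.434 0.243] [0.47  0.277]
[343. 257.] 620 hue 10.0 ztop 0.165 topmid [0.639 0.138] ext [0.03  0.028] all [0.595 0.107] [0.656 0.152]
[398. 278.] 371 hue 10.0 ztop 0.096 topmid [0.621 0.26 ] ext [0.031 0.027] all [0.605 0.246] [0.638 0.274]
[289. 293.] 398 hue 17.0 ztop 0.086 topmid [0.742 0.054] ext [0.015 0.055] all [0.735 0.026] [0.75  0.081]
[360. 316.] 134 hue 18.0 ztop 0.075 topmid [0.742 0.21 ] ext [0.015 0.009] all [0.724 0.192] [0.75  0.227]
top table z 0.00024248877321242368
[456. 253.] 4075 hue 120.0 ztop 0.153 topmid [ 0.64
[... 872 characters left out ...]
02] ext [0.056 0.065] all [ 0.402 -0.036] [0.462 0.03 ]
rays top: pipe [0.642 0.134] tee [0.427 0.133] vise [ 0.605 -0.27 ]
rays scene: pipe [0.64  0.137] tee [0.429 0.138] vise [ 0.613 -0.259]
top jaw [461. 235.] 511 ((644.50390625, -270.0194396972656), (37.369571685791016, 100.51863861083984), 4.369729995727539)
top jaw [465. 264.] 527 ((569.1586303710938, -276.44403076171875), (36.411930084228516, 101.11632537841797), 4.567252159118652)
scene jaw [187. 169.] 530 ((568.8221435546875, -273.7924499511719), (40.51880645751953, 102.30538177490234), 4.251225471496582)
scene jaw [173. 192.] 609 ((644.1851196289062, -268.20904541015625), (41.34368133544922, 102.48348999023438), 2.655581474304199)
```

View pics/crop.png

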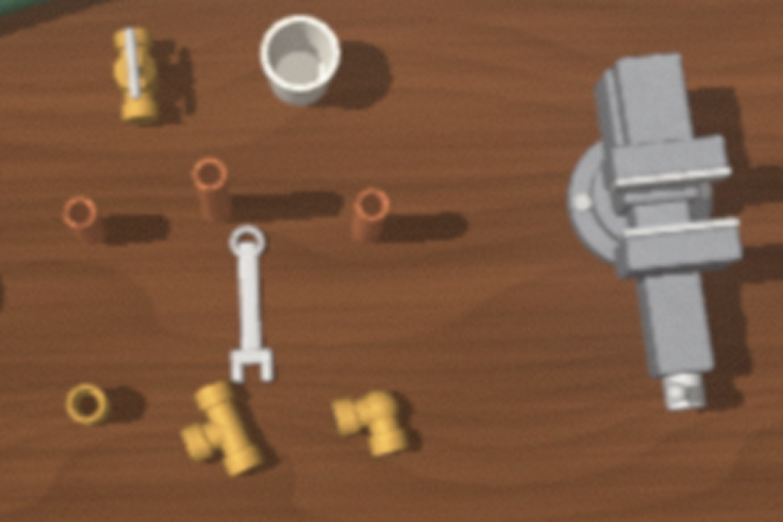

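The middle pipe is confirmed tallest: its top reads 0.165 m, the others 0.13 and 0.096 m. The targets are the pipe top at (0.641, 0.136), the tee at (0.428, 0.133) and the vise gap at (0.607, -0.273). The two views agree to within a few mm. I'll travel at z ≈ 0.27, above everything.

{"method": "servo_tool", "body": {
  "series": "-1 -0.01 -0.005 -0.01 0 0 0; -1 -0.03 -0.0125 -0.02 0 0 0; -1 -0.06 -0.025 -0.02 0 0 0; -1 -0.09 -0.0375 -0.02 0 0 0; -1 -0.12 -0.05 -0.02 0 0 0; -1 -0.15 -0.0625 -0.02 0 0 0; -1 -0.18 -0.075 -0.02 0 0 0; -1 -0.21 -0.0875 -0.02 0 0 0; -1 -0.24 -0.1 -0.02 0 0 0; -1 -0.27 -0.1125 -0.02 0 0 0; -1 -0.29 -0.12 -0.02 0 0 0; -1 -0.3 -0.125 -0.02 0 0 0"
}}

```text
time_s: 1.1
eef_pos: [0.4338, 0.3235, 0.2706]
eef_rot: [0.001, 0.169, 0.986, -0.0]
wrist_force: [-0.2, 0.3, 0.8]
opening: 0.999
grasp_force: 0.0
```

{"method": "servo_tool", "body": {
  "series": "-1 -0.01 -0.005 0 0 0 0; -1 -0.03 -0.0125 0 0 0 0; -1 -0.06 -0.025 0 0 0 0; -1 -0.09 -0.0375 0 0 0 0; -1 -0.12 -0.05 0 0 0 0; -1 -0.15 -0.0625 0 0 0 0; -1 -0.18 -0.075 0 0 0 0; -1 -0.21 -0.09 0 0 0 0; -1 -0.24 -0.1 0 0 0 0; -1 -0.255 -0.108 0 0 0 0; -1 -0.261 -0.11 0 0 0 0; -1 -0.261 -0.11 0 0 0 0"
}}

```text
time_s: 2.1
eef_pos: [0.6418, 0.1358, 0.2696]
eef_rot: [-0.0, 0.168, 0.986, 0.0]
wrist_force: [-0.7, 0.3, -0.3]
opening: 1.003
grasp_force: 0.0
```

{"method": "servo_tool", "body": {
  "series": "-1 0 0 0.01 0 0 0; -1 0 0 0.025 0 0 0; -1 0 0 0.04 0 0 0; -1 0 0 0.05 0 0 0; -1 0 0 0.05 0 0 0; -1 0 0 0.05 0 0 0; -1 0 0 0.05 0 0 0; -1 0 0 0.05 0 0 0; -1 0 0 0.05 0 0 0; -1 0 0 0.05 0 0 0; -1 0 0 0.05 0 0 0; -1 0 0 0.05 0 0 0"
}}

```text
time_s: 3.1
eef_pos: [0.6418, 0.1361, 0.2203]
eef_rot: [0.0, 0.167, 0.986, 0.0]
wrist_force: [0.5, 0.2, -0.3]
opening: 0.998
grasp_force: 0.0
```

```bash
python3 - <<'E'
from bench import ctrl
import cv2
c=ctrl.camera("scene");cv2.imwrite("pics/s2.png",c["img"][...,::-1])
E
```

```text
(no output)
```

View pics/s2.png

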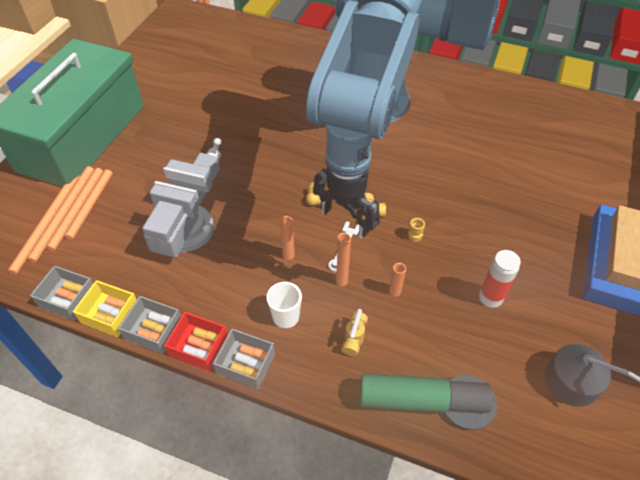

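The fingertips, near (320,208) and (370,230), straddle a point straight above the tall pipe's top at (344,237), and nothing has moved. I'll hold here.

{"method": "servo_tool", "body": {
  "series": "-1 0 0 0 0 0 0; -1 0 0 0 0 0 0; -1 0 0 0 0 0 0; -1 0 0 0 0 0 0; -1 0 0 0 0 0 0; -1 0 0 0 0 0 0; -1 0 0 0 0 0 0; -1 0 0 0 0 0 0; -1 0 0 0 0 0 0; -1 0 0 0 0 0 0; -1 0 0 0 0 0 0; -1 0 0 0 0 0 0"
}}

```text
time_s: 4.15
eef_pos: [0.6417, 0.1362, 0.22]
eef_rot: [0.0, 0.167, 0.986, 0.0]
wrist_force: [1.1, 0.4, 0.6]
opening: 1.003
grasp_force: 0.0
```

{"method": "servo_tool", "body": {
  "series": "-1 0 0 0 0 0 0; -1 0 0 0 0 0 0; -1 0 0 0 0 0 0; -1 0 0 0 0 0 0; -1 0 0 0 0 0 0; -1 0 0 0 0 0 0; -1 0 0 -0.01 0 0 0; -1 0 0 -0.025 0 0 0; -1 0 0 -0.04 0 0 0; -1 0 0 -0.05 0 0 0; -1 0 0 -0.05 0 0 0; -1 0 0 -0.05 0 0 0"
}}

```text
time_s: 5.15
eef_pos: [0.6421, 0.1362, 0.2709]
eef_rot: [0.001, 0.167, 0.986, 0.0]
wrist_force: [-0.2, -0.6, 0.7]
opening: 1.002
grasp_force: 0.0
```

{"method": "servo_tool", "body": {
  "series": "-1 0.01 -0.004 0 0 0 0; -1 0.03 -0.011 0 0 0 0; -1 0.055 -0.02 0 0 0 0; -1 0.08 -0.03 0 0 0 0; -1 0.105 -0.039 0 0 0 0; -1 0.13 -0.048 0 0 0 0; -1 0.155 -0.057 0 0 0 0; -1 0.18 -0.066 0 0 0 0; -1 0.195 -0.072 0 0 0 0; -1 0.201 -0.074 0 0 0 0; -1 0.201 -0.074 0 0 0 0; -1 0.201 -0.074 0 0 0 0"
}}

```text
time_s: 6.15
eef_pos: [0.428, 0.1325, 0.2699]
eef_rot: [0.0, 0.167, 0.986, 0.0]
wrist_force: [0.7, 0.4, 0.0]
opening: 1.007
grasp_force: 0.0
```

{"method": "servo_tool", "body": {
  "series": "-1 0 0 0.01 0 0 0; -1 0 0 0.03 0 0 0; -1 0 0 0.05 0 0 0; -1 0 0 0.07 0 0 0; -1 0 0 0.09 0 0 0; -1 0 0 0.11 0 0 0; -1 0 0 0.13 0 0 0; -1 0 0 0.15 0 0 0; -1 0 0 0.165 0 0 0; -1 0 0 0.175 0 0 0; -1 0 0 0.18 0 0 0; -1 0 0 0.18 0 0 0"
}}

```text
time_s: 7.15
eef_pos: [0.427, 0.1324, 0.0886]
eef_rot: [-0.001, 0.167, 0.986, -0.0]
wrist_force: [0.0, 1.5, -0.2]
opening: 1.0
grasp_force: 0.0
```

```bash
python3 - <<'E'
from bench import ctrl
import cv2
c=ctrl.camera("scene");cv2.imwrite("pics/s3.png",c["img"][...,::-1])
E
```

```text
(no output)
```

View pics/s3.png

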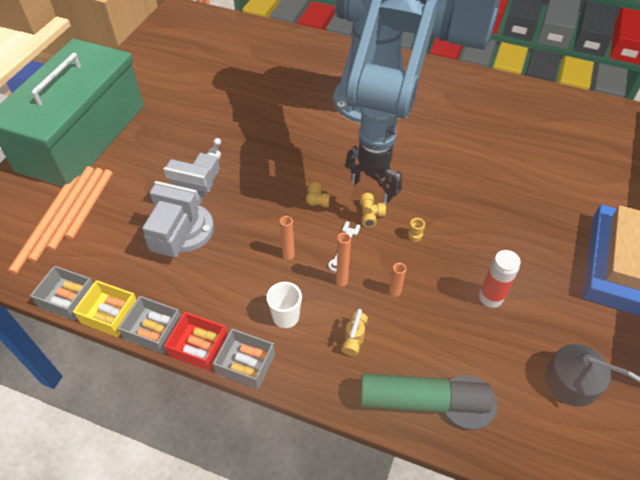

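The fingertips, near (357,182) and (393,196), are centred above the tee at (371,208), clear of it, and nothing has moved. I'll hold for 2 s and then rise.

{"method": "servo_tool", "body": {
  "series": "-1 0 0 0 0 0 0; -1 0 0 0 0 0 0; -1 0 0 0 0 0 0; -1 0 0 0 0 0 0; -1 0 0 0 0 0 0; -1 0 0 0 0 0 0; -1 0 0 0 0 0 0; -1 0 0 0 0 0 0; -1 0 0 0 0 0 0; -1 0 0 0 0 0 0; -1 0 0 0 0 0 0; -1 0 0 0 0 0 0"
}}

```text
time_s: 8.2
eef_pos: [0.4275, 0.1325, 0.09]
eef_rot: [-0.0, 0.167, 0.986, -0.0]
wrist_force: [0.3, -0.0, -0.1]
opening: 1.001
grasp_force: 0.0
```

{"method": "servo_tool", "body": {
  "series": "-1 0 0 0 0 0 0; -1 0 0 0 0 0 0; -1 0 0 0 0 0 0; -1 0 0 0 0 0 0; -1 0 0 0 0 0 0; -1 0 0 0 0 0 0; -1 0 0 0 0 0 0; -1 0 0 0 0 0 0; -1 0 0 0 0 0 0; -1 0 0 0 0 0 0; -1 0 0 0 0 0 0; -1 0 0 0 0 0 0"
}}

```text
time_s: 9.2
eef_pos: [0.4275, 0.1325, 0.09]
eef_rot: [-0.0, 0.167, 0.986, -0.0]
wrist_force: [-0.3, 0.5, -0.2]
opening: 0.998
grasp_force: 0.0
```

{"method": "servo_tool", "body": {
  "series": "-1 0 0 -0.01 0 0 0; -1 0 0 -0.03 0 0 0; -1 0 0 -0.05 0 0 0; -1 0 0 -0.07 0 0 0; -1 0 0 -0.09 0 0 0; -1 0 0 -0.11 0 0 0; -1 0 0 -0.13 0 0 0; -1 0 0 -0.15 0 0 0; -1 0 0 -0.165 0 0 0; -1 0 0 -0.175 0 0 0; -1 0 0 -0.18 0 0 0; -1 0 0 -0.18 0 0 0"
}}

```text
time_s: 10.2
eef_pos: [0.428, 0.1326, 0.2712]
eef_rot: [0.001, 0.167, 0.986, 0.0]
wrist_force: [-0.2, -0.0, -0.3]
opening: 1.0
grasp_force: 0.0
```

{"method": "servo_tool", "body": {
  "series": "-1 -0.005 -0.005 0 0 0 0; -1 -0.015 -0.016 0 0 0 0; -1 -0.03 -0.032 0 0 0 0; -1 -0.045 -0.048 0 0 0 0; -1 -0.06 -0.064 0 0 0 0; -1 -0.075 -0.08 0 0 0 0; -1 -0.09 -0.096 0 0 0 0; -1 -0.105 -0.112 0 0 0 0; -1 -0.12 -0.128 0 0 0 0; -1 -0.135 -0.144 0 0 0 0; -1 -0.145 -0.155 0 0 0 0; -1 -0.15 -0.16 0 0 0 0"
}}

```text
time_s: 11.2
eef_pos: [0.5164, -0.0699, 0.2687]
eef_rot: [-0.001, 0.168, 0.986, 0.0]
wrist_force: [0.8, -0.4, 0.0]
opening: 1.004
grasp_force: 0.0
```

{"method": "servo_tool", "body": {
  "series": "-1 -0.005 -0.005 0 0 0 0; -1 -0.015 -0.016 0 0 0 0; -1 -0.03 -0.032 0 0 0 0; -1 -0.045 -0.048 0 0 0 0; -1 -0.06 -0.064 0 0 0 0; -1 -0.075 -0.08 0 0 0 0; -1 -0.09 -0.096 0 0 0 0; -1 -0.11 -0.117 0 0 0 0; -1 -0.13 -0.138 0 0 0 0; -1 -0.145 -0.155 0 0 0 0; -1 -0.153 -0.163 0 0 0 0; -1 -0.153 -0.163 0 0 0 0"
}}

```text
time_s: 12.2
eef_pos: [0.6075, -0.2742, 0.2693]
eef_rot: [-0.0, 0.168, 0.986, -0.0]
wrist_force: [0.1, 1.2, -0.6]
opening: 0.994
grasp_force: 0.0
```

{"method": "servo_tool", "body": {
  "series": "-1 0 0 0.01 0 0 0; -1 0 0 0.025 0 0 0; -1 0 0 0.04 0 0 0; -1 0 0 0.055 0 0 0; -1 0 0 0.06 0 0 0; -1 0 0 0.06 0 0 0; -1 0 0 0.06 0 0 0; -1 0 0 0.06 0 0 0; -1 0 0 0.06 0 0 0; -1 0 0 0.06 0 0 0; -1 0 0 0.06 0 0 0; -1 0 0 0.06 0 0 0"
}}

```text
time_s: 13.2
eef_pos: [0.6073, -0.2724, 0.2105]
eef_rot: [0.0, 0.167, 0.986, -0.0]
wrist_force: [0.1, 1.0, -0.0]
opening: 0.998
grasp_force: 0.0
```

```bash
python3 - <<'E'
from bench import ctrl
import cv2
c=ctrl.camera("scene");cv2.imwrite("pics/s4.png",c["img"][...,::-1])
E
```

```text
(no output)
```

View pics/s4.png

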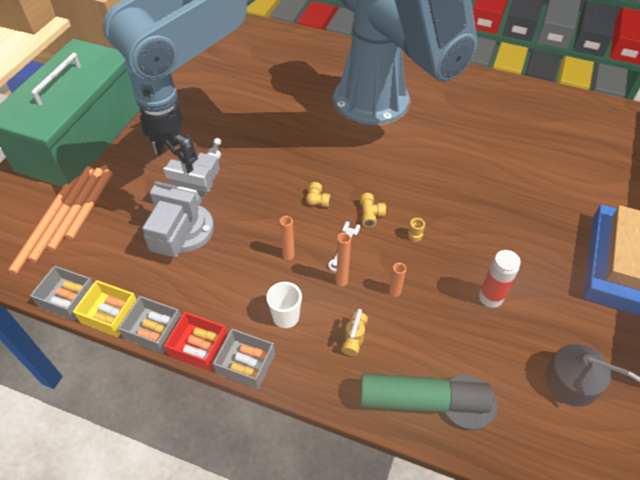

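The fingertips, near (165,150) and (191,165), hang over the jaw gap at about (181,182) from roughly 4 cm above it, and everything stands as before. I'll hold for 2 s, then draw straight up 20 cm.

{"method": "servo_tool", "body": {
  "series": "-1 0 0 0 0 0 0; -1 0 0 0 0 0 0; -1 0 0 0 0 0 0; -1 0 0 0 0 0 0; -1 0 0 0 0 0 0; -1 0 0 0 0 0 0; -1 0 0 0 0 0 0; -1 0 0 0 0 0 0; -1 0 0 0 0 0 0; -1 0 0 0 0 0 0; -1 0 0 0 0 0 0; -1 0 0 0 0 0 0"
}}

```text
time_s: 14.25
eef_pos: [0.6072, -0.2723, 0.21]
eef_rot: [-0.0, 0.167, 0.986, -0.0]
wrist_force: [-0.9, -0.6, -0.0]
opening: 0.997
grasp_force: 0.0
```

{"method": "servo_tool", "body": {
  "series": "-1 0 0 0 0 0 0; -1 0 0 0 0 0 0; -1 0 0 0 0 0 0; -1 0 0 0 0 0 0; -1 0 0 0 0 0 0; -1 0 0 0 0 0 0; -1 0 0 0 0 0 0; -1 0 0 0 0 0 0; -1 0 0 0 0 0 0; -1 0 0 0 0 0 0; -1 0 0 0 0 0 0; -1 0 0 0 0 0 0"
}}

```text
time_s: 15.25
eef_pos: [0.6072, -0.2723, 0.21]
eef_rot: [0.0, 0.167, 0.986, -0.0]
wrist_force: [-0.5, 0.8, 0.5]
opening: 0.999
grasp_force: 0.0
```

{"method": "servo_tool", "body": {
  "series": "-1 0 0 -0.01 0 0 0; -1 0 0 -0.03 0 0 0; -1 0 0 -0.055 0 0 0; -1 0 0 -0.08 0 0 0; -1 0 0 -0.105 0 0 0; -1 0 0 -0.13 0 0 0; -1 0 0 -0.155 0 0 0; -1 0 0 -0.18 0 0 0; -1 0 0 -0.195 0 0 0; -1 0 0 -0.2 0 0 0; -1 0 0 -0.2 0 0 0; -1 0 0 -0.2 0 0 0"
}}

```text
time_s: 16.25
eef_pos: [0.607, -0.2721, 0.4093]
eef_rot: [-0.0, 0.167, 0.986, 0.0]
wrist_force: [-0.9, 0.4, -0.5]
opening: 1.0
grasp_force: 0.0
```

{"method": "servo_tool", "body": {
  "series": "-1 0 0 0 0 0 0; -1 0 0 0 0 0 0; -1 0 0 0 0 0 0; -1 0 0 0 0 0 0"
}}

```text
time_s: 16.58
eef_pos: [0.607, -0.2722, 0.409]
eef_rot: [-0.001, 0.167, 0.986, 0.0]
wrist_force: [0.4, -0.0, -0.3]
opening: 0.998
grasp_force: 0.0
```

```bash
python3 -c "
from bench import ctrl
print(ctrl.hand_in())"
```

```text
the job is handed in; nothing more can be done
None
```

I pointed at the tallest pipe's top, the tee and the vise gap in that order, for at least 2 s each, saw no sign of contact, drew the hand up to 26 cm above the vise gap, and handed the job in at about 17 s; no verdict was returned.

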